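Prop the burn-in cabinet's door at the third hole of its stay

ROBOT

A 7-joint arm with a two-finger parallel gripper is mounted at the origin on the work surface. World frame = base frame: x ahead of the robot, y to its left, z up, the work surface at z = 0. Lengths are in mm, angles in degrees, forces in N, time in s.
With the tool pointing down it reaches from about 425 to 875 mm from the base axis. Payload 4.7 kg.
Tool frame: the origin (TCP) lies midway between the tips of the shut fingers; the grasp point (between the pads) lies 19 mm behind it; z points along the fingers, y is the line along which they close (so a half turn about z gives the same grasp; the last joint's range is limited). The gripper opens to 87 mm and grips with 3 to 60 N. Pads are 19 mm wide; open, the fingers measure 117 mm over their backs; the gripper's body (75 mm by 190 mm) begins 51 mm behind the grasp point.
Start: joints at [72.37, 18.392, -4.016, 83.108, 1.295, 78.541, -3.26], TCP at [205.559, -616.661, 222.587] pointing down, gripper open.
Joint ranges: [-163.93, 163.93], [-17.29, 119.83], [-79.2, 71.16], [3.27, 140.29], [-89.18, 269.18], [5.43, 117.66], [-154.24, 154.24]. Speed limits (degrees/s): [147.25, 147.25, 180, 180, 180, 180, 180].

INTERFACE

Orientations are given as [roll, pitch, yaw] about the fixed x, y, z axes, in that order (R = Rz(yaw) Ry(pitch) Rx(roll)).
In Python, from station import readout, viewer, workorder gives the robot as it stands.
- The arm moves only by the tool move_arm, never from a script. Its argument "motion" is a list of rows, each an object with "offset": the shift along the world's x, y, z in m, a list of three; "rotation": the turn, a rotation vector about the world's x, y, z in rad, a list of three; "fingers": the gripper command: -1 is shut, 1 is fully open, values between are in proportion. In form: [{"offset": [x, y, z], "rotation": [wx, wy, wz], "fingers": fingers}, ...]. A call has 1 to 12 rows; each row is the pose to reach, as a shift and turn from the pose commanded when the call began; what a row does not reach only later rows make up. A row lasts 1/12 s, in which the tool goes at most 41.7 mm and 7.16 degrees, less where a joint would pass 70% of its speed; a pose out of reach is approached as far as the arm can. A call with a gripper value outside its range is refused whole. The fingers move at their own pace and stop on an object; "grip_force" is the grip in N (left out, the last holds). Time passes only in rows, so rows that repeat a pose let the fingers close. It gives the time, the measured TCP pose, the force, the opening and the grip force at its end, in the units of the state.
- readout.get_state(): the state, without advancing time (a new reading comes with each control period).
- viewer.capture(name): name is "scene" or "top" or "wrist"; returns a dict with "color" (400x640x3 uint8, red, green, blue), "fov_y" (degrees; the focal length in pixels is half the picture's height over the tangent of half this angle, whatever the lens; pixels are square), "cx", "cy" (the principal point, pixels), "dist" ([k1, k2, p1, p2, k3] as OpenCV has them; the pictures are not rectified), "extrinsics" (4x4, takes a point from camera to world coordinates). Camera axes: x right, y up, looking along -z (the intrinsics and any distortion apply to the point x, -y, -z); pixel columns grow to the right and rows downward; lengths in mm; the calibration is good to about 2 mm. A picture is of the moment at which its call begins. There is no depth.
- workorder.finish_job(): hands the job in; it is judged then, once.
The state is a dict: "t": time; "joint_pos": joint angles; "dq": joint speeds; "joint_efforts": joint torques, N m; "eef_pos": TCP position; "tcp_rot": TCP orientation; "wrist_force": force on the tool from outside, world axes, zero at the start; "wrist_torque": the same for the moment, N m; "width": finger opening in mm; "gripper_force": force on a finger pad.
Only numpy, scipy, OpenCV 4.12 (cv2) and the standard library are available. Lean on these libraries where they do the work, as an engineer would, in place of code of your own. Each camera call takes 0.05 s, during which the arm holds its last target. There are 200 camera calls.

TASK

The lamp burn-in cabinet is about to run and its sprung door has to stand ajar for ventilation. Take the flat stay bar lying on the roof by its ball knob, push the door open with it, and drop the third hole counted from the door over the pin on the roof, fully home so that the bar lies flat and holds the door, then let go. Ease it on by feel: do not force the bar down on the pin or drag hard against it, and leave the lampholder on the roof, the test lamp and the carton where they are.

Things in the scene. Friction and masses are not known exactly. Their poses are not given: they have to be found in the camera images.
- cabinet: Grey sheet-steel burn-in cabinet, fixed to the bench: 280 mm deep, 340 mm wide, 210 mm high; origin under its centre. x points from its door to its back, y to the door's hinge side, z up. Its roof is clear but for the stay, the slotted plate with the pin, and a loose lampholder.
- plate_centre (a point): Middle of the slotted plate (64 x 36 mm) on the roof, at the level of the home bar's underside, 213 mm above the bench. The upright pin clamped in its slot is 12 mm thick, flat-topped with a 1.5 mm chamfer, and rises 13 mm above this level. The slot runs along the cabinet's x; the pin was set by hand up to 11 mm before or behind this point (not measured), but on the centre line in y. 
- stay_knob (a point): Centre of the black ball knob (26 mm across) on the free end of the stay bar, 232 mm from the stay's pivot and 28 mm above the bar's underside; it stands on a stem, 10 mm clear of the bar. Axes are the bar's: x along the bar from the pivot to the knob, z up from its flat. The bar: flat steel 26 x 5 mm, 261 mm long, 0.2 to 0.3 kg with the knob; it lies flat on the roof at the start, beside the pin.
- stay_hole3 (a point): The third hole of the bar counted from the door, at the level of the bar's underside, 125 mm from the pivot, so 107 mm short of the knob. The bar has five round holes 13.6 mm across, 35 mm apart, at 55, 90, 125, 160 and 195 mm from the pivot. Axes are the bar's.
- stay_pivot (a point): The stay's pivot on the top edge of the door, at the level of the bar's underside, 250 mm from the hinge line; it moves with the door. With the door shut it lies 55 mm in front of the plate's middle.
- door_hinge (a point): The door's upright hinge line, at the same level. Axes turn with the door: -y points from the hinge along the door, -x out of its front.
- door (a joint): Opening angle of the door in rad, 0 shut (so at the start), growing as the free edge swings out towards the robot's side, at most 1.1. A hinge spring pulls it shut with about 0.9 N m plus 1.0 N m per rad (4 to 5 N at the pivot), so it falls shut when nothing holds it. The door is 320 mm wide, 190 mm high, 0.9 kg. With the third hole on the pin it stands at about 0.23 to 0.34.
- stay_swing (a joint): Turn of the bar about the upright pivot, relative to the door, in rad: 0 when it points square to the door towards the cabinet's back, growing as the knob swings towards the hinge side. A light, slightly stiff joint.
- stay_lift (a joint): Lift of the bar about a level rivet at the pivot, in rad: 0 when the bar lies flat at its lowest, growing as the knob is raised, at most 0.9. The rivet is a little stiff; the bar sinks by itself when free, but under the door's pull it can hang on the pin and has to be pressed down.
- lampholder_mid (a point): Centre of a loose white porcelain lampholder, round, 92 mm across and 42 mm high, standing on the roof's back corner; leave it alone.
- test_lamp_mid (a point): A loose white lamp (60 mm across) in a porcelain holder, 126 mm high in all, on the bench to the robot's right of the cabinet; this point is 60 mm above the bench. Leave it alone.
- carton_mid (a point): Centre of a loose lamp carton, 62 x 62 x 116 mm (a flap stands up to 160 mm), on the bench to the left of the cabinet; leave it alone.

How it is judged:
By the outcome, as a careful person would: the job done as asked, in the order asked, and still so for the second after the job is handed in, with the robot touching nothing.
It also fails if it takes over 61 s, if anything falls off the work surface, if the arm or the gripper's body presses on something with over 40 N, if the wrist force passes 120 N, or if a joint passes its speed limit or range.

## Working session

There is one attempt and no reset: what is moved stays moved. The work goes in short steps, Python scripts to look and compute and a tool call to move; the robot and the scene stay as the last step left them, time stands still between calls to the robot, and variables do not carry over. Pictures are saved under pics/ and viewed, at most 10 in all, crops included, and the job is handed in when it is done.

Besides the shell and the picture viewer there is one more tool, called after "Call:" as a command line: name --argument value ..., lists and objects as JSON in quotes. move_arm: Moves the arm, as the interface text tells. Its arguments: {"type":"object","properties":{"motion":{"type":"array"},"grip_force":{"type":"number"}},"required":["motion"]}

```bash
mkdir -p pics; cat > h.py <<'E'
import numpy as np, cv2
from station import readout, viewer, workorder
def cam(n):
    c=viewer.capture(n); f=200/np.tan(np.radians(c["fov_y"])/2)
    c["K"]=np.array([[f,0,c["cx"]],[0,f,c["cy"]],[0,0,1.]]); c["D"]=np.array(c["dist"],float); c["E"]=np.array(c["extrinsics"]); return c
def rays(c,uv):
    p=cv2.undistortPoints(np.array(uv,float).reshape(-1,1,2),c["K"],c["D"])[:,0]
    d=np.c_[p[:,0],-p[:,1],-np.ones(len(p))]@c["E"][:3,:3].T
    return c["E"][:3,3],d
def onz(c,uv,z):
    o,d=rays(c,uv); return o+d*((z-o[2])/d[:,2])[:,None]
def proj(c,P):
    q=(np.array(P,float).reshape(-1,3)-c["E"][:3,3])@c["E"][:3,:3]; q=q*[1,-1,-1]
    return cv2.projectPoints(q,np.zeros(3),np.zeros(3),c["K"],c["D"])[0][:,0]
def save(c,n): cv2.imwrite("pics/"+n,c["color"][:,:,::-1])
E
python3 - <<'E'
from h import *
a=cam("scene");b=cam("top");save(a,"scene0.png");save(b,"top0.png")
for c in(a,b): print(c["E"].round(2),c["K"][0,0])
print(readout.get_state())
E
```

```text
[[-5.90000e-01 -5.80000e-01  5.60000e-01  1.22403e+03]
 [ 8.10000e-01 -4.20000e-01  4.10000e-01  4.96990e+02]
 [-0.00000e+00  6.90000e-01  7.20000e-01  9.92560e+02]
 [ 0.00000e+00  0.00000e+00  0.00000e+00  1.00000e+00]] 463.914397616313
[[ 0.00000e+00  9.80000e-01 -2.00000e-01  3.36450e+02]
 [-1.00000e+00  0.00000e+00  0.00000e+00  1.50900e+01]
 [ 0.00000e+00  2.00000e-01  9.80000e-01  1.34469e+03]
 [ 0.00000e+00  0.00000e+00  0.00000e+00  1.00000e+00]] 410.04660795637056
{'t': 0.1, 'joint_pos': array([72.3699276 , 18.43399915, -4.01672171, 83.16787378,  1.29314516,
       78.54016726, -3.26015438]), 'dq': array([-0.10643528, -0.10971462,  0.03860852, -0.1652995 , -0.01889821,
        0.08408808,  0.02113915]), 'joint_efforts': array([-6.05891219e-04, -4.92569876e+01, -4.06411244e-01, -3.13399208e+01,
       -6.41270215e-02,  3.94861191e-02,  8.20253331e-05]), 'eef_pos': array([ 205.40151528, -616.17511358,  221.58058285]), 'tcp_rot': array([-1.79903092e+02,  3.24140129e-03,  1.84402738e+01]), 'wrist_force': array([0.13305796, 0.36347288, 0.15021496]), 'wrist_torque': array([-0.04449368,  0.02725007, -0.00431992]), 'gripper_force': 0.0, 'width': 87.18990819591457}
```

View pics/top0.png

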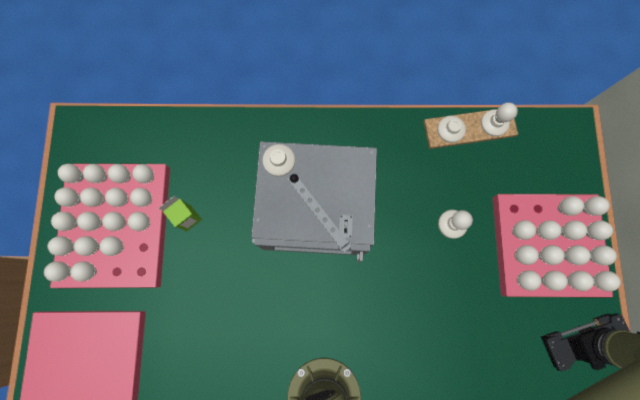

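View pics/scene0.png

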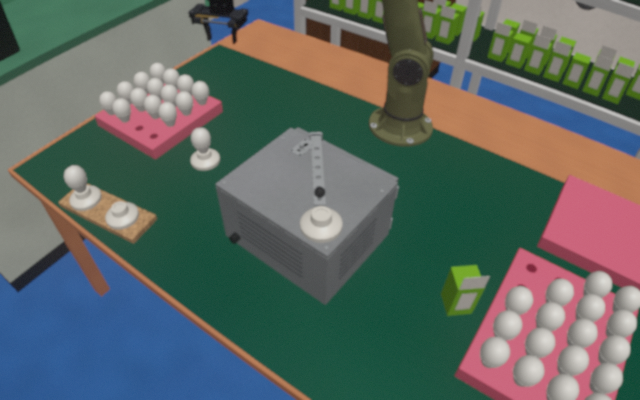

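The top view shows the knob at about (294,178), the plate at (346,226), the lampholder at (278,158) and the roof corners near (261,142), (377,148), (373,248) and (253,244). I'll enlarge that area for exact pixels.

```bash
python3 - <<'E'
from h import *
b=cam("top"); im=b["color"][130:270,240:390]
cv2.imwrite("pics/crop0.png",cv2.resize(im,None,fx=4,fy=4,interpolation=cv2.INTER_CUBIC)[:,:,::-1])
P=onz(b,[(261,142),(377,148),(374,248),(253,244),(346,226)],212)
print(P.round(1)); print(onz(b,[(294,178)],241).round(1))
a=cam("scene"); print("scene knob",onz(a,[(319.5,192)],241).round(1), onz(a,[(302,147)],213).round(1))
E
```

```text
[[ 736.   183.6  212. ]
 [ 718.8 -152.   212. ]
 [ 430.8 -136.6  212. ]
 [ 440.9  196.6  212. ]
 [ 491.5  -60.2  212. ]]
[[621.3  84.7 241. ]]
scene knob [[621.3  88.6 241. ]] [[492.7 -56.2 213. ]]
```

View pics/crop0.png

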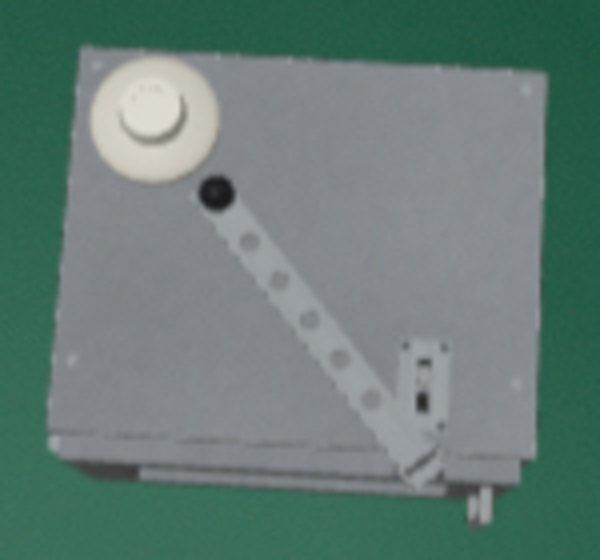

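The enlarged crop shows the knob at crop (216,193), the bar holes from (372,399) to (250,241), the plate centred near (424,384), and the pin near (424,378) in the slot. The bar points about 38° to the left, towards the lampholder, so I'll grip across it. First I'll transit high, turning the tool to match.

Call:
move_arm --motion '[{"offset": [0.0,0.0,0.04],"rotation": [0,0,0],"fingers": 0.2},{"offset": [0.0,0.02,0.08],"rotation": [0,0,0.05],"fingers": 0.2},{"offset": [0.02,0.05,0.11],"rotation": [0,0,0.1],"fingers": 0.2},{"offset": [0.04,0.08,0.13],"rotation": [0,0,0.15],"fingers": 0.2},{"offset": [0.06,0.11,0.15],"rotation": [0,0,0.2],"fingers": 0.2},{"offset": [0.08,0.14,0.16],"rotation": [0,0,0.25],"fingers": 0.2},{"offset": [0.1,0.17,0.17],"rotation": [0,0,0.3],"fingers": 0.2},{"offset": [0.12,0.205,0.17],"rotation": [0,0,0.337],"fingers": 0.2},{"offset": [0.14,0.24,0.17],"rotation": [0,0,0.337],"fingers": 0.2},{"offset": [0.16,0.275,0.17],"rotation": [0,0,0.337],"fingers": 0.2},{"offset": [0.18,0.31,0.17],"rotation": [0,0,0.337],"fingers": 0.2},{"offset": [0.2,0.345,0.17],"rotation": [0,0,0.337],"fingers": 0.2}]'

```text
t: 1.2
eef_pos: [406.1, -269.7, 392.6]
tcp_rot: [180.0, 0.0, 37.7]
wrist_force: [0.4, -1.3, -0.0]
width: 52.5
gripper_force: 0.0
```

Call:
move_arm --motion '[{"offset": [0.015,0.035,0],"rotation": [0,0,0],"fingers": 0.2},{"offset": [0.03,0.07,0],"rotation": [0,0,0],"fingers": 0.2},{"offset": [0.045,0.105,0],"rotation": [0,0,0],"fingers": 0.2},{"offset": [0.06,0.14,0],"rotation": [0,0,0],"fingers": 0.2},{"offset": [0.075,0.175,0],"rotation": [0,0,0],"fingers": 0.2},{"offset": [0.09,0.21,0],"rotation": [0,0,0],"fingers": 0.2},{"offset": [0.105,0.24,0],"rotation": [0,0,0],"fingers": 0.2},{"offset": [0.12,0.265,0],"rotation": [0,0,0],"fingers": 0.2},{"offset": [0.13,0.285,0],"rotation": [0,0,0],"fingers": 0.2},{"offset": [0.14,0.3,0],"rotation": [0,0,0],"fingers": 0.2},{"offset": [0.14,0.3,0],"rotation": [0,0,0],"fingers": 0.2}]'

```text
t: 2.12
eef_pos: [546.2, 32.9, 392.1]
tcp_rot: [-179.9, -0.1, 38.1]
wrist_force: [-1.5, -1.3, -0.7]
width: 52.0
gripper_force: 0.0
```

```bash
python3 - <<'E'
from h import *
c=cam("wrist"); save(c,"w1.png"); print(c["E"].round(2),c["K"][0,0], readout.get_state()["eef_pos"])
import pickle; pickle.dump(c,open("w1.pkl","wb"))
E
```

```text
[[ 6.2000e-01  7.6000e-01  2.0000e-01  6.0271e+02]
 [-7.9000e-01  6.0000e-01  1.6000e-01  7.5320e+01]
 [-0.0000e+00 -2.6000e-01  9.7000e-01  5.5514e+02]
 [ 0.0000e+00  0.0000e+00  0.0000e+00  1.0000e+00]] 327.3292487102868 [545.66183145  30.53026005 392.13700744]
```

View pics/w1.png

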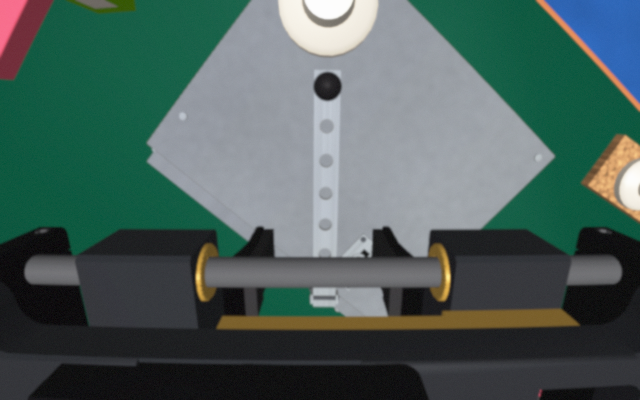

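The wrist view shows the knob at (327,86), holes at (326,127), (326,160), (325,193) and (325,225), and the plate hidden behind the gripper near (365,250). I'll back up about 100 mm to see the pin.

Call:
move_arm --motion '[{"offset": [-0.026,-0.02,0],"rotation": [0,0,0],"fingers": 0.2},{"offset": [-0.053,-0.041,0],"rotation": [0,0,0],"fingers": 0.2},{"offset": [-0.079,-0.062,0],"rotation": [0,0,0],"fingers": 0.2},{"offset": [-0.079,-0.062,0],"rotation": [0,0,0],"fingers": 0.2},{"offset": [-0.079,-0.062,0],"rotation": [0,0,0],"fingers": 0.2},{"offset": [-0.079,-0.062,0],"rotation": [0,0,0],"fingers": 0.2}]'

```text
t: 2.67
eef_pos: [466.5, -34.1, 392.9]
tcp_rot: [179.9, -0.0, 37.7]
wrist_force: [-0.7, 0.0, -0.1]
width: 52.0
gripper_force: 0.0
```

```bash
python3 - <<'E'
from h import *
import pickle
c0=pickle.load(open("w1.pkl","rb"))
c=cam("wrist"); pickle.dump(c,open("w2.pkl","wb")); print(readout.get_state()["eef_pos"])
print("knob",onz(c0,[(327,86)],241).round(1)); print("holes w1",onz(c0,[(326,127),(326,160),(325,193),(325,225)],218).round(1))
p=proj(c,[[491,-58,213]])[0]; print(p)
u,v=p.round().astype(int); u0,v0=max(u-75,0),max(v-56,0)
im=c["color"][v0:v0+112,u0:u0+150]; print(u0,v0)
cv2.imwrite("pics/w2c.png",cv2.resize(im,None,fx=5,fy=5,interpolation=cv2.INTER_CUBIC)[:,:,::-1])
E
```

```text
[466.81268219 -33.37578867 392.74172078]
knob [[621.2  85.5 241. ]]
holes w1 [[590.7  62.5 218. ]
 [564.4  41.7 218. ]
 [536.   20.6 218. ]
 [507.7  -1.7 218. ]]
[353.15372357 172.96665401]
278 117
```

View pics/w2c.png

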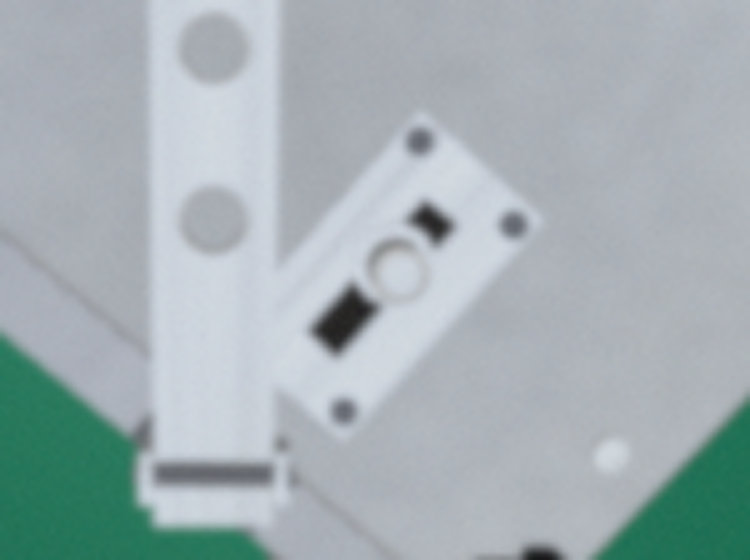

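The crop shows the pin top at (399,271), plate screws at (420,141), (514,226) and (344,411), bar holes at (213,48) and (213,220), and the rivet at (213,474).

```bash
cat > geo.py <<'E'
from h import *
import pickle
from scipy.optimize import brentq
c=pickle.load(open("w2.pkl","rb"))
f=lambda x,y:((x+.5)/5-.5+278,(y+.5)/5-.5+117)
pin=onz(c,[f(399,271)],226)[0]; s=onz(c,[f(420,141),f(514,226),f(344,411)],213); pc=(s[0]+s[2])/2
h=onz(c,[f(213,48),f(213,220)],218); riv=onz(c,[f(213,474)],218)[0]
ax=s[1]-s[2]; yaw=np.arctan2(ax[1],ax[0])
bd=h[0]-h[1]; 
X=np.array([np.cos(yaw),np.sin(yaw)]);Y=np.array([-X[1],X[0]])
yaw=np.radians(-2.93) ; X=np.array([np.cos(yaw),np.sin(yaw)]);Y=np.array([-X[1],X[0]])
hinge=pc[:2]-55*X+250*Y
piv=lambda t: hinge+250*(-np.sin(t)*X-np.cos(t)*Y)
th=brentq(lambda t:np.linalg.norm(piv(t)-pin[:2])-125,0.05,.6)
d=(pin[:2]-piv(th))/125
if __name__=="__main__":
    print("plate yaw",np.degrees(np.arctan2(ax[1],ax[0])),"bar yaw",np.degrees(np.arctan2(bd[1],bd[0])))
    print("pin",pin,"plate",pc,"holes",h,"rivet",riv,"piv0",piv(0)); print("pin off in cab",(pin-pc)[:2]@X,(pin-pc)[:2]@Y)
    print("th",th,"pivot",piv(th),"baryaw",np.degrees(np.arctan2(d[1],d[0])),"knob home",piv(th)+232*d)
    k0=np.array([621.2,85.5]); print("knob-piv0",np.linalg.norm(k0-piv(0)),"yaw",np.degrees(np.arctan2(*(k0-piv(0))[::-1])))
    for t in np.linspace(0,th+.02,6):
      print(round(t,3),[ (a,(piv(t)+232*np.array([np.cos(np.radians(a)),np.sin(np.radians(a))])).round(0)) for a in (38,25,15)])
E
python3 geo.py
```

```text
plate yaw -3.309783336333135 bar yaw 37.56340174285099
pin [496.62929308 -57.50099928 226.        ] plate [491.96827381 -58.17252564 213.        ] holes [[ 5.08509108e+02 -2.98488294e-01  2.18000000e+02]
 [ 4.80687717e+02 -2.16955476e+01  2.18000000e+02]] rivet [436.84023273 -55.41171491 218.        ] piv0 [437.04017367 -55.36115326]
pin off in cab 4.620600413310784 0.9089005074756742
th 0.26360367814238816 pivot [372.42639169 -43.4070543 ] baryaw -6.473955386768153 knob home [602.94697668 -69.56541618]
knob-piv0 231.85492475630733 yaw 37.411844530819494
0.0 [(38, array([620.,  87.])), (25, array([647.,  43.])), (15, array([661.,   5.]))]
0.057 [(38, array([606.,  89.])), (25, array([633.,  44.])), (15, array([647.,   6.]))]
0.113 [(38, array([592.,  91.])), (25, array([619.,  46.])), (15, array([633.,   8.]))]
0.17 [(38, array([578.,  93.])), (25, array([605.,  48.])), (15, array([619.,  10.]))]
0.227 [(38, array([564.,  97.])), (25, array([591.,  52.])), (15, array([605.,  14.]))]
0.284 [(38, array([551., 101.])), (25, array([578.,  56.])), (15, array([592.,  18.]))]
```

Call:
move_arm --motion '[{"offset": [0.025,0.02,-0.01],"rotation": [0,0,0],"fingers": 0.2},{"offset": [0.055,0.043,-0.02],"rotation": [0,0,0],"fingers": 0.2},{"offset": [0.085,0.066,-0.035],"rotation": [0,0,0],"fingers": 0.2},{"offset": [0.115,0.089,-0.05],"rotation": [0,0,0],"fingers": 0.2},{"offset": [0.14,0.108,-0.065],"rotation": [0,0,0],"fingers": 0.2},{"offset": [0.155,0.119,-0.08],"rotation": [0,0,0],"fingers": 0.2},{"offset": [0.155,0.119,-0.09],"rotation": [0,0,0],"fingers": 0.2},{"offset": [0.155,0.119,-0.09],"rotation": [0,0,0],"fingers": 0.2},{"offset": [0.155,0.119,-0.09],"rotation": [0,0,0],"fingers": 0.2}]'

```text
t: 3.47
eef_pos: [621.2, 85.4, 301.9]
tcp_rot: [-179.9, 0.1, 37.8]
wrist_force: [-0.2, -0.2, 0.3]
width: 52.4
gripper_force: 0.0
```

```bash
python3 - <<'E'
from h import *
s=readout.get_state(); print(s["eef_pos"],s["tcp_rot"])
c=cam("wrist"); g=c["color"].astype(int).max(2)
p=proj(c,[[621.2,85.5,241]])[0]; print(p)
u,v=p.round().astype(int); w=g[v-30:v+31,u-40:u+41]
n,l,st,ce=cv2.connectedComponentsWithStats((w<60).astype(np.uint8))
i=l[30,40]; print(i,st[i],ce[i]+[u-40,v-30], onz(c,[ce[i]+[u-40,v-30]],241))
E
```

```text
[621.1913743   85.43511428 301.91843657] [-1.79920012e+02  8.08615680e-02  3.77861320e+01]
[321.03702503 210.7701801 ]
0 [   0    0   81   61 4085] [320.99804162 211.16499388] [[620.94809141  85.34052299 241.        ]]
```

Call:
move_arm --motion '[{"offset": [0,0,-0.02],"rotation": [0,0,0],"fingers": 0.2},{"offset": [0,0,-0.04],"rotation": [0,0,0],"fingers": 0.2},{"offset": [0,0,-0.055],"rotation": [0,0,0],"fingers": 0.2},{"offset": [0,0,-0.066],"rotation": [0,0,0],"fingers": 0.2},{"offset": [0,0,-0.073],"rotation": [0,0,0],"fingers": 0.2},{"offset": [0,0,-0.078],"rotation": [0,0,0],"fingers": 0.2},{"offset": [0,0,-0.078],"rotation": [0,0,0],"fingers": 0.2},{"offset": [0,0,-0.078],"rotation": [0,0,0],"fingers": 0.2}]'

```text
t: 4.18
eef_pos: [621.9, 85.3, 225.4]
tcp_rot: [180.0, -0.1, 37.7]
wrist_force: [0.1, 0.5, 0.5]
width: 52.1
gripper_force: 0.0
```

Call:
move_arm --motion '[{"offset": [0,0,0],"rotation": [0,0,0],"fingers": -0.2},{"offset": [0,0,0],"rotation": [0,0,0],"fingers": -0.4},{"offset": [0,0,0],"rotation": [0,0,0],"fingers": -0.7},{"offset": [0,0,0],"rotation": [0,0,0],"fingers": -1},{"offset": [0,0,0],"rotation": [0,0,0],"fingers": -1},{"offset": [0,0,0],"rotation": [0,0,0],"fingers": -1},{"offset": [0,0,0],"rotation": [0,0,0],"fingers": -1}]' --grip_force 40

```text
t: 4.77
eef_pos: [621.6, 85.5, 224.6]
tcp_rot: [180.0, -0.0, 37.8]
wrist_force: [-0.4, -1.0, 0.2]
width: 24.1
gripper_force: 40.0
```

```bash
cat > plan.py <<'E'
from geo import *
def knob(t,a,ph):
    r=232*np.cos(ph)-28*np.sin(ph); a=np.radians(a)
    return np.r_[piv(t)+r*np.array([np.cos(a),np.sin(a)]),213+232*np.sin(ph)+28*np.cos(ph)]
k0=knob(0,37.4,0)
if __name__=="__main__":
    print(k0)
    W=[(0,37.4,0),(0,37.4,.06),(.29,20,.1),(.29,14,.17),(.285,-6.5,.17),(th,-6.47,.12),(th,-6.47,0)]
    N=[4,16,5,10,4,4]
    for A,B,n in zip(W,W[1:],N):
        print(B)
        for i in range(1,n+1):
            w=np.array(A)+(np.array(B)-A)*i/n
            d=knob(*w)-k0; print((d/1000).round(3).tolist(),round(np.radians(w[1]-37.4),3))
E
python3 plan.py
```

```text
[621.34436563  85.55004155 241.        ]
(0, 37.4, 0.06)
[-0.0, -0.0, 0.003] 0.0
[-0.001, -0.001, 0.007] 0.0
[-0.001, -0.001, 0.01] 0.0
[-0.002, -0.001, 0.014] 0.0
(0.29, 20, 0.1)
[-0.004, -0.005, 0.014] -0.019
[-0.006, -0.008, 0.015] -0.038
[-0.008, -0.011, 0.016] -0.057
[-0.01, -0.014, 0.016] -0.076
[-0.012, -0.017, 0.017] -0.095
[-0.015, -0.02, 0.017] -0.114
[-0.017, -0.023, 0.018] -0.133
[-0.019, -0.026, 0.018] -0.152
[-0.022, -0.029, 0.019] -0.171
[-0.024, -0.032, 0.02] -0.19
[-0.027, -0.035, 0.02] -0.209
[-0.03, -0.038, 0.021] -0.228
[-0.032, -0.041, 0.021] -0.247
[-0.035, -0.044, 0.022] -0.266
[-0.038, -0.046, 0.022] -0.285
[-0.041, -0.049, 0.023] -0.304
(0.29, 14, 0.17)
[-0.04, -0.054, 0.026] -0.325
[-0.039, -0.058, 0.029] -0.346
[-0.039, -0.063, 0.033] -0.367
[-0.038, -0.068, 0.036] -0.387
[-0.038, -0.073, 0.039] -0.408
(0.285, -6.5, 0.17)
[-0.036, -0.081, 0.039] -0.444
[-0.034, -0.088, 0.039] -0.48
[-0.033, -0.096, 0.039] -0.516
[-0.032, -0.104, 0.039] -0.552
[-0.031, -0.112, 0.039] -0.587
[-0.031, -0.12, 0.039] -0.623
[-0.03, -0.128, 0.039] -0.659
[-0.031, -0.137, 0.039] -0.695
[-0.031, -0.145, 0.039] -0.73
[-0.032, -0.153, 0.039] -0.766
(0.26360367814238816, -6.47, 0.12)
[-0.029, -0.153, 0.036] -0.766
[-0.027, -0.154, 0.033] -0.766
[-0.025, -0.154, 0.03] -0.766
[-0.023, -0.155, 0.028] -0.766
(0.26360367814238816, -6.47, 0)
[-0.022, -0.155, 0.021] -0.766
[-0.02, -0.155, 0.014] -0.766
[-0.019, -0.155, 0.007] -0.766
[-0.018, -0.155, 0.0] -0.766
```

Call:
move_arm --motion '[{"offset": [0,0,0.003],"rotation": [0,0,0],"fingers": -1},{"offset": [-0.001,-0.001,0.007],"rotation": [0,0,0],"fingers": -1},{"offset": [-0.001,-0.001,0.01],"rotation": [0,0,0],"fingers": -1},{"offset": [-0.002,-0.001,0.014],"rotation": [0,0,0],"fingers": -1},{"offset": [-0.004,-0.005,0.014],"rotation": [0,0,-0.019],"fingers": -1},{"offset": [-0.006,-0.008,0.015],"rotation": [0,0,-0.038],"fingers": -1},{"offset": [-0.008,-0.011,0.016],"rotation": [0,0,-0.057],"fingers": -1},{"offset": [-0.01,-0.014,0.016],"rotation": [0,0,-0.076],"fingers": -1},{"offset": [-0.012,-0.017,0.017],"rotation": [0,0,-0.095],"fingers": -1},{"offset": [-0.015,-0.02,0.017],"rotation": [0,0,-0.114],"fingers": -1},{"offset": [-0.015,-0.02,0.017],"rotation": [0,0,-0.114],"fingers": -1}]'

```text
t: 5.68
eef_pos: [607.0, 64.8, 242.2]
tcp_rot: [179.9, -0.1, 31.1]
wrist_force: [4.1, 2.9, -1.8]
width: 23.7
gripper_force: 40.0
```

```bash
python3 - <<'E'
from h import *
b=cam("top"); save(b,"t1.png"); im=b["color"][130:270,240:390]
cv2.imwrite("pics/crop1.png",cv2.resize(im,None,fx=4,fy=4,interpolation=cv2.INTER_CUBIC)[:,:,::-1])
E
```

```text
(no output)
```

View pics/crop1.png

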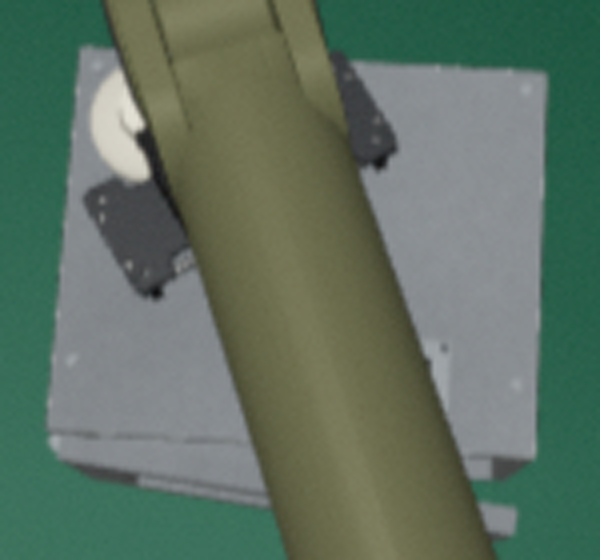

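The top view shows the door opening (edge now near crop (515,520)) and the bar held; the pushing force of about 5 N agrees with the spring. Continuing.

Call:
move_arm --motion '[{"offset": [-0.002,-0.003,0.001],"rotation": [0,0,-0.019],"fingers": -1},{"offset": [-0.004,-0.006,0.001],"rotation": [0,0,-0.038],"fingers": -1},{"offset": [-0.007,-0.009,0.002],"rotation": [0,0,-0.057],"fingers": -1},{"offset": [-0.009,-0.012,0.003],"rotation": [0,0,-0.076],"fingers": -1},{"offset": [-0.012,-0.015,0.003],"rotation": [0,0,-0.095],"fingers": -1},{"offset": [-0.015,-0.018,0.004],"rotation": [0,0,-0.114],"fingers": -1},{"offset": [-0.017,-0.021,0.004],"rotation": [0,0,-0.133],"fingers": -1},{"offset": [-0.02,-0.024,0.005],"rotation": [0,0,-0.152],"fingers": -1},{"offset": [-0.023,-0.026,0.005],"rotation": [0,0,-0.171],"fingers": -1},{"offset": [-0.026,-0.029,0.006],"rotation": [0,0,-0.19],"fingers": -1},{"offset": [-0.026,-0.029,0.006],"rotation": [0,0,-0.19],"fingers": -1}]'

```text
t: 6.65
eef_pos: [581.3, 36.0, 248.3]
tcp_rot: [179.9, -0.1, 20.3]
wrist_force: [5.3, 2.1, -0.5]
width: 24.0
gripper_force: 40.0
```

Call:
move_arm --motion '[{"offset": [0.001,-0.005,0.003],"rotation": [0,0,-0.021],"fingers": -1},{"offset": [0.002,-0.009,0.006],"rotation": [0,0,-0.042],"fingers": -1},{"offset": [0.002,-0.014,0.01],"rotation": [0,0,-0.063],"fingers": -1},{"offset": [0.003,-0.019,0.013],"rotation": [0,0,-0.083],"fingers": -1},{"offset": [0.003,-0.024,0.016],"rotation": [0,0,-0.104],"fingers": -1},{"offset": [0.003,-0.024,0.016],"rotation": [0,0,-0.104],"fingers": -1}]'

```text
t: 7.15
eef_pos: [585.0, 11.3, 264.6]
tcp_rot: [179.9, -0.2, 14.2]
wrist_force: [6.3, 0.9, -0.2]
width: 24.1
gripper_force: 40.0
```

Call:
move_arm --motion '[{"offset": [0.002,-0.008,0],"rotation": [0,0,-0.036],"fingers": -1},{"offset": [0.004,-0.015,0],"rotation": [0,0,-0.072],"fingers": -1},{"offset": [0.005,-0.023,0],"rotation": [0,0,-0.108],"fingers": -1},{"offset": [0.006,-0.031,0],"rotation": [0,0,-0.144],"fingers": -1},{"offset": [0.007,-0.039,0],"rotation": [0,0,-0.179],"fingers": -1},{"offset": [0.007,-0.047,0],"rotation": [0,0,-0.215],"fingers": -1},{"offset": [0.008,-0.055,0],"rotation": [0,0,-0.251],"fingers": -1},{"offset": [0.007,-0.064,0],"rotation": [0,0,-0.287],"fingers": -1},{"offset": [0.007,-0.072,0],"rotation": [0,0,-0.322],"fingers": -1},{"offset": [0.006,-0.08,0],"rotation": [0,0,-0.358],"fingers": -1},{"offset": [0.006,-0.08,0],"rotation": [0,0,-0.358],"fingers": -1},{"offset": [0.006,-0.08,0],"rotation": [0,0,-0.358],"fingers": -1}]'

```text
t: 8.15
eef_pos: [590.0, -69.0, 263.8]
tcp_rot: [180.0, -0.1, -6.3]
wrist_force: [5.0, -0.2, -0.0]
width: 24.1
gripper_force: 40.0
```

```bash
python3 - <<'E'
from h import *
print(readout.get_state()["eef_pos"])
c=cam("scene"); p=proj(c,[[496,-57,220]])[0]; print(p)
u,v=p.round().astype(int); im=c["color"][v-60:v+60,u-80:u+80]
cv2.imwrite("pics/s2.png",cv2.resize(im,None,fx=4,fy=4,interpolation=cv2.INTER_CUBIC)[:,:,::-1]); print(u-80,v-60)
E
```

```text
[589.99500626 -69.04230788 263.77724904]
[300.93221844 145.48002216]
221 85
```

View pics/s2.png

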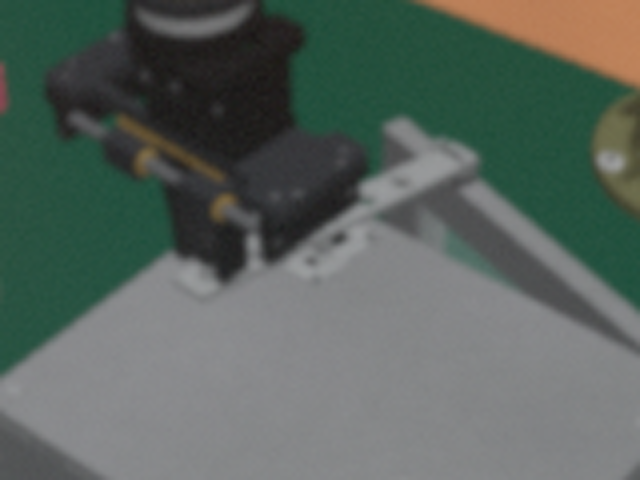

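The scene crop shows the bar raised over the plate at about (330,250), the door ajar and the knob in the fingers. Now I'll ease down just short of the pin with the hole about 2–3 mm doorward.

Call:
move_arm --motion '[{"offset": [0.002,-0.001,-0.003],"rotation": [0,0,0],"fingers": -1},{"offset": [0.004,-0.001,-0.006],"rotation": [0,0,0],"fingers": -1},{"offset": [0.006,-0.001,-0.009],"rotation": [0,0,0],"fingers": -1},{"offset": [0.007,-0.001,-0.011],"rotation": [0,0,0],"fingers": -1},{"offset": [0.007,-0.001,-0.013],"rotation": [0,0,0],"fingers": -1},{"offset": [0.007,-0.001,-0.014],"rotation": [0,0,0],"fingers": -1},{"offset": [0.007,-0.001,-0.014],"rotation": [0,0,0],"fingers": -1},{"offset": [0.007,-0.001,-0.014],"rotation": [0,0,0],"fingers": -1}]'

```text
t: 8.87
eef_pos: [596.6, -68.7, 249.2]
tcp_rot: [180.0, 0.0, -6.1]
wrist_force: [3.3, 0.9, 0.3]
width: 23.8
gripper_force: 40.0
```

Call:
move_arm --motion '[{"offset": [0,0,-0.001],"rotation": [0,0,0],"fingers": -1},{"offset": [0,0,-0.002],"rotation": [0,0,0],"fingers": -1},{"offset": [0,0,-0.002],"rotation": [0,0,0],"fingers": -1},{"offset": [0,0,-0.002],"rotation": [0,0,0],"fingers": -1}]'

```text
t: 9.2
eef_pos: [596.9, -68.8, 247.8]
tcp_rot: [180.0, -0.0, -6.2]
wrist_force: [4.5, -0.3, 0.8]
width: 23.5
gripper_force: 40.0
```

Call:
move_arm --motion '[{"offset": [0,0,-0.001],"rotation": [0,0,0],"fingers": -1},{"offset": [0,0,-0.002],"rotation": [0,0,0],"fingers": -1},{"offset": [0,0,-0.002],"rotation": [0,0,0],"fingers": -1},{"offset": [0,0,-0.002],"rotation": [0,0,0],"fingers": -1}]'

```text
t: 9.53
eef_pos: [597.5, -69.1, 246.0]
tcp_rot: [180.0, -0.1, -6.2]
wrist_force: [6.8, -1.1, 0.8]
width: 24.0
gripper_force: 40.0
```

Call:
move_arm --motion '[{"offset": [0.001,0,0],"rotation": [0,0,0],"fingers": -1},{"offset": [0.001,0,-0.001],"rotation": [0,0,0],"fingers": -1},{"offset": [0.001,0,-0.002],"rotation": [0,0,0],"fingers": -1},{"offset": [0.001,0,-0.002],"rotation": [0,0,0],"fingers": -1}]'

```text
t: 9.87
eef_pos: [598.2, -69.1, 243.7]
tcp_rot: [180.0, -0.1, -6.2]
wrist_force: [6.7, -1.0, 0.0]
width: 23.6
gripper_force: 40.0
```

Call:
move_arm --motion '[{"offset": [0.001,0,-0.001],"rotation": [0,0,0],"fingers": -1},{"offset": [0.001,0,-0.002],"rotation": [0,0,0],"fingers": -1},{"offset": [0.001,0,-0.003],"rotation": [0,0,0],"fingers": -1},{"offset": [0.001,0,-0.003],"rotation": [0,0,0],"fingers": -1}]'

```text
t: 10.2
eef_pos: [598.9, -69.0, 240.5]
tcp_rot: [180.0, -0.0, -6.2]
wrist_force: [6.0, -0.8, 1.3]
width: 24.3
gripper_force: 40.0
```

Call:
move_arm --motion '[{"offset": [0.001,0,-0.001],"rotation": [0,0,0],"fingers": -1},{"offset": [0.001,0,-0.002],"rotation": [0,0,0],"fingers": -1},{"offset": [0.001,0,-0.003],"rotation": [0,0,0],"fingers": -1},{"offset": [0.0015,0,-0.004],"rotation": [0,0,0],"fingers": -1},{"offset": [0.0015,0,-0.004],"rotation": [0,0,0],"fingers": -1}]'

```text
t: 10.62
eef_pos: [600.0, -68.9, 236.2]
tcp_rot: [180.0, 0.0, -6.1]
wrist_force: [5.0, -0.6, 1.0]
width: 24.0
gripper_force: 40.0
```

Call:
move_arm --motion '[{"offset": [0.0,0,-0.001],"rotation": [0,0,0],"fingers": -1},{"offset": [0.001,0,-0.002],"rotation": [0,0,0],"fingers": -1},{"offset": [0.001,0,-0.003],"rotation": [0,0,0],"fingers": -1},{"offset": [0.001,0,-0.004],"rotation": [0,0,0],"fingers": -1},{"offset": [0.001,0,-0.005],"rotation": [0,0,0],"fingers": -1},{"offset": [0.001,0,-0.005],"rotation": [0,0,0],"fingers": -1}]'

```text
t: 11.12
eef_pos: [600.9, -68.9, 231.3]
tcp_rot: [180.0, 0.0, -6.2]
wrist_force: [4.3, -1.9, 0.2]
width: 24.2
gripper_force: 40.0
```

```bash
python3 - <<'E'
from h import *
s=readout.get_state();print(s["eef_pos"],s["wrist_force"])
c=cam("scene"); u,v=301,145; im=c["color"][v-60:v+60,u-80:u+80]
A=cv2.resize(im,None,fx=4,fy=4,interpolation=cv2.INTER_CUBIC)[:,:,::-1]
cv2.imwrite("pics/s3.png",A)
E
```

```text
[600.94151609 -68.91697047 231.31527407] [ 4.28266103 -1.91212434  0.15112975]
```

View pics/s3.png

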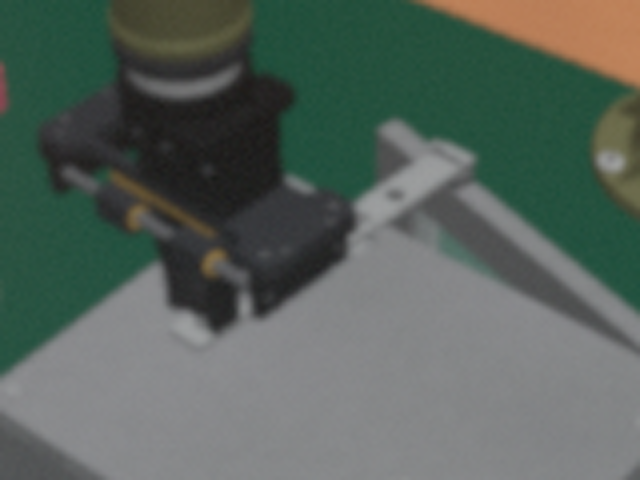

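The bar is well down on the pin (at about (350,250), hidden by the gripper), with the force low. Lowering the last part.

Call:
move_arm --motion '[{"offset": [0.0,0,-0.001],"rotation": [0,0,0],"fingers": -1},{"offset": [0.0,0,-0.002],"rotation": [0,0,0],"fingers": -1},{"offset": [0.001,0,-0.003],"rotation": [0,0,0],"fingers": -1},{"offset": [0.001,0,-0.004],"rotation": [0,0,0],"fingers": -1},{"offset": [0.001,0,-0.005],"rotation": [0,0,0],"fingers": -1},{"offset": [0.001,0,-0.005],"rotation": [0,0,0],"fingers": -1}]'

```text
t: 11.67
eef_pos: [601.7, -69.0, 226.3]
tcp_rot: [180.0, 0.0, -6.2]
wrist_force: [2.4, -2.0, 1.0]
width: 23.9
gripper_force: 40.0
```

Call:
move_arm --motion '[{"offset": [0.0,0,-0.001],"rotation": [0,0,0],"fingers": -1},{"offset": [0.0,0,-0.0015],"rotation": [0,0,0],"fingers": -1},{"offset": [0.0,0,-0.002],"rotation": [0,0,0],"fingers": -1},{"offset": [0.0,0,-0.002],"rotation": [0,0,0],"fingers": -1}]'

```text
t: 12.0
eef_pos: [601.9, -68.9, 224.6]
tcp_rot: [180.0, 0.0, -6.2]
wrist_force: [1.9, -3.0, 2.2]
width: 24.0
gripper_force: 40.0
```

Call:
move_arm --motion '[{"offset": [0.0,-0.0005,-0.0005],"rotation": [0,0,0],"fingers": -1},{"offset": [0.0005,-0.001,-0.001],"rotation": [0,0,0],"fingers": -1},{"offset": [0.0005,-0.001,-0.001],"rotation": [0,0,0],"fingers": -1},{"offset": [0.0005,-0.001,-0.001],"rotation": [0,0,0],"fingers": -1}]'

```text
t: 12.33
eef_pos: [602.2, -69.2, 223.4]
tcp_rot: [-180.0, 0.1, -6.1]
wrist_force: [-0.3, -1.7, 2.7]
width: 23.7
gripper_force: 40.0
```

Call:
move_arm --motion '[{"offset": [0.0,0,-0.0005],"rotation": [0,0,0],"fingers": -1},{"offset": [0.0,-0.0005,-0.001],"rotation": [0,0,0],"fingers": -1},{"offset": [0.0,-0.0005,-0.0015],"rotation": [0,0,0],"fingers": -1},{"offset": [0.0,-0.0005,-0.0015],"rotation": [0,0,0],"fingers": -1}]'

```text
t: 12.67
eef_pos: [602.5, -69.7, 222.0]
tcp_rot: [-180.0, 0.0, -6.1]
wrist_force: [0.1, -1.0, 3.3]
width: 24.0
gripper_force: 40.0
```

Call:
move_arm --motion '[{"offset": [0.0,0,-0.0005],"rotation": [0,0,0],"fingers": -1},{"offset": [0.0,0,-0.001],"rotation": [0,0,0],"fingers": -1},{"offset": [0.0,0,-0.0015],"rotation": [0,0,0],"fingers": -1},{"offset": [0.0,0,-0.0015],"rotation": [0,0,0],"fingers": -1},{"offset": [0.0,0,-0.0015],"rotation": [0,0,0],"fingers": -1}]'

```text
t: 13.08
eef_pos: [602.7, -69.9, 220.7]
tcp_rot: [-180.0, -0.0, -6.1]
wrist_force: [-0.3, 0.0, 3.7]
width: 24.0
gripper_force: 40.0
```

```bash
python3 - <<'E'
from h import *
b=cam("scene"); a=b["color"][100:200,236:366]
cv2.imwrite("pics/s4.png",cv2.resize(a,None,fx=6,fy=6,interpolation=cv2.INTER_CUBIC)[:,:,::-1])
s=readout.get_state();print(s["eef_pos"],s["wrist_force"],s["wrist_torque"])
E
```

```text
[602.66530355 -69.95271173 220.64781963] [ 0.96192736 -0.29326844  3.91008545] [-0.00975313  0.11834514 -0.13196399]
```

View pics/s4.png

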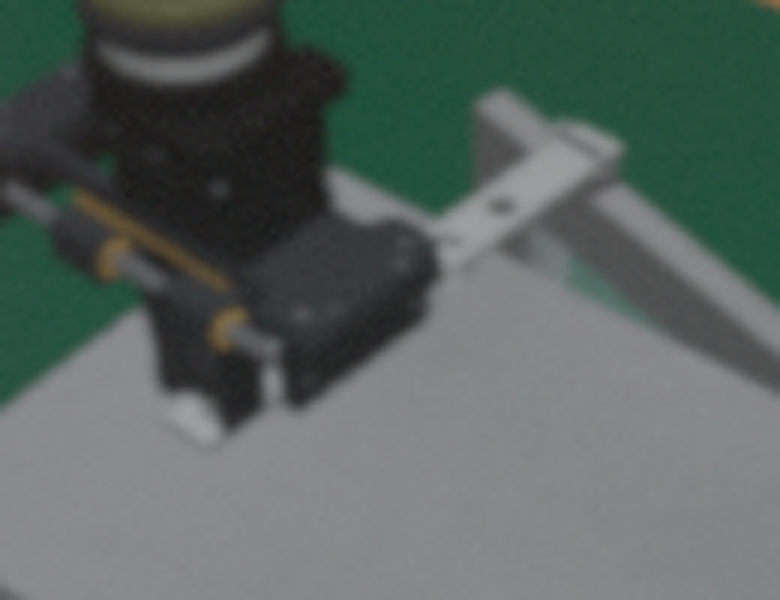

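The bar looks flat between the rivet (610,150) and its end (200,430), but the force gives no clear stop. I'll release the knob and check its height by touching its top with the shut fingertips.

Call:
move_arm --motion '[{"offset": [0,0,0],"rotation": [0,0,0],"fingers": -0.2},{"offset": [0,0,0],"rotation": [0,0,0],"fingers": 0.0},{"offset": [0,0,0],"rotation": [0,0,0],"fingers": 0.2},{"offset": [0,0,0],"rotation": [0,0,0],"fingers": 0.2},{"offset": [0,0,0],"rotation": [0,0,0],"fingers": 0.2},{"offset": [0,0,0],"rotation": [0,0,0],"fingers": 0.2}]'

```text
t: 13.63
eef_pos: [602.3, -70.1, 220.2]
tcp_rot: [-180.0, 0.0, -6.1]
wrist_force: [-0.6, 0.6, 0.2]
width: 50.3
gripper_force: 0.0
```

Call:
move_arm --motion '[{"offset": [0,0,0.01],"rotation": [0,0,0],"fingers": 0.2},{"offset": [0,0,0.03],"rotation": [0,0,0],"fingers": 0.2},{"offset": [0,0,0.05],"rotation": [0,0,0],"fingers": 0.2},{"offset": [0,0,0.06],"rotation": [0,0,0],"fingers": -0.2},{"offset": [0,0,0.06],"rotation": [0,0,0],"fingers": -1},{"offset": [0,0,0.06],"rotation": [0,0,0],"fingers": -1},{"offset": [0,0,0.06],"rotation": [0,0,0],"fingers": -1},{"offset": [0,0,0.06],"rotation": [0,0,0],"fingers": -1},{"offset": [0,0,0.05],"rotation": [0,0,0],"fingers": -1},{"offset": [0,0,0.045],"rotation": [0,0,0],"fingers": -1},{"offset": [0,0,0.042],"rotation": [0,0,0],"fingers": -1},{"offset": [0,0,0.042],"rotation": [0,0,0],"fingers": -1}]' --grip_force 10

```text
t: 14.63
eef_pos: [601.7, -70.3, 260.8]
tcp_rot: [-180.0, 0.2, -6.1]
wrist_force: [-0.2, -0.5, -0.7]
width: 3.1
gripper_force: 0.0
```

Call:
move_arm --motion '[{"offset": [0,0,-0.002],"rotation": [0,0,0],"fingers": -1},{"offset": [0,0,-0.004],"rotation": [0,0,0],"fingers": -1},{"offset": [0,0,-0.005],"rotation": [0,0,0],"fingers": -1},{"offset": [0,0,-0.005],"rotation": [0,0,0],"fingers": -1}]'

```text
t: 14.97
eef_pos: [602.5, -70.2, 257.4]
tcp_rot: [180.0, 0.0, -6.1]
wrist_force: [-0.2, 0.8, 1.2]
width: 0.4
gripper_force: 0.0
```

Call:
move_arm --motion '[{"offset": [0,0,-0.0005],"rotation": [0,0,0],"fingers": -1},{"offset": [0,0,-0.001],"rotation": [0,0,0],"fingers": -1},{"offset": [0,0,-0.0015],"rotation": [0,0,0],"fingers": -1},{"offset": [0,0,-0.0015],"rotation": [0,0,0],"fingers": -1}]'

```text
t: 15.3
eef_pos: [602.5, -70.1, 256.0]
tcp_rot: [180.0, 0.0, -6.1]
wrist_force: [0.2, 0.3, -0.5]
width: 0.2
gripper_force: 0.0
```

Call:
move_arm --motion '[{"offset": [0,0,-0.0005],"rotation": [0,0,0],"fingers": -1},{"offset": [0,0,-0.001],"rotation": [0,0,0],"fingers": -1},{"offset": [0,0,-0.0015],"rotation": [0,0,0],"fingers": -1},{"offset": [0,0,-0.0015],"rotation": [0,0,0],"fingers": -1}]'

```text
t: 15.63
eef_pos: [602.5, -70.2, 254.5]
tcp_rot: [180.0, 0.0, -6.1]
wrist_force: [-0.3, 1.0, -1.4]
width: 0.4
gripper_force: 0.0
```

Call:
move_arm --motion '[{"offset": [0,0,-0.0005],"rotation": [0,0,0],"fingers": -1},{"offset": [0,0,-0.001],"rotation": [0,0,0],"fingers": -1},{"offset": [0,0,-0.001],"rotation": [0,0,0],"fingers": -1},{"offset": [0,0,-0.001],"rotation": [0,0,0],"fingers": -1}]'

```text
t: 15.97
eef_pos: [602.5, -70.2, 253.5]
tcp_rot: [180.0, 0.0, -6.1]
wrist_force: [0.8, 0.6, 0.1]
width: 0.5
gripper_force: 0.0
```

Call:
move_arm --motion '[{"offset": [0,0,-0.0005],"rotation": [0,0,0],"fingers": -1},{"offset": [0,0,-0.001],"rotation": [0,0,0],"fingers": -1},{"offset": [0,0,-0.0015],"rotation": [0,0,0],"fingers": -1},{"offset": [0,0,-0.0015],"rotation": [0,0,0],"fingers": -1}]'

```text
t: 16.3
eef_pos: [602.5, -70.2, 251.9]
tcp_rot: [180.0, 0.0, -6.1]
wrist_force: [-0.5, -0.6, 0.1]
width: 0.8
gripper_force: 0.0
```

Call:
move_arm --motion '[{"offset": [0,0,-0.0005],"rotation": [0,0,0],"fingers": -1},{"offset": [0,0,-0.001],"rotation": [0,0,0],"fingers": -1},{"offset": [0,0,-0.0015],"rotation": [0,0,0],"fingers": -1},{"offset": [0,0,-0.0015],"rotation": [0,0,0],"fingers": -1}]'

```text
t: 16.63
eef_pos: [602.5, -70.2, 250.4]
tcp_rot: [180.0, 0.0, -6.1]
wrist_force: [0.6, -1.3, 0.3]
width: 0.7
gripper_force: 0.0
```

Call:
move_arm --motion '[{"offset": [0,0,0.03],"rotation": [0,0,0],"fingers": -1},{"offset": [0,0,0.06],"rotation": [0,0,0],"fingers": -1},{"offset": [-0.02,0,0.09],"rotation": [0,0,0],"fingers": -1},{"offset": [-0.04,0.002,0.12],"rotation": [0,0,0],"fingers": -1},{"offset": [-0.07,0.005,0.14],"rotation": [0,0,0],"fingers": -1},{"offset": [-0.1,0.01,0.14],"rotation": [0,0,0],"fingers": -1},{"offset": [-0.13,0.012,0.14],"rotation": [0,0,0],"fingers": -1},{"offset": [-0.147,0.015,0.14],"rotation": [0,0,0],"fingers": -1},{"offset": [-0.147,0.015,0.14],"rotation": [0,0,0],"fingers": -1},{"offset": [-0.147,0.015,0.14],"rotation": [0,0,0],"fingers": -1},{"offset": [-0.147,0.015,0.14],"rotation": [0,0,0],"fingers": -1}]'

```text
t: 17.55
eef_pos: [456.0, -55.3, 390.7]
tcp_rot: [180.0, -0.0, -6.1]
wrist_force: [-0.8, -0.2, -0.4]
width: 0.7
gripper_force: 0.0
```

```bash
python3 - <<'E'
from h import *
import pickle
c=cam("wrist"); pickle.dump(c,open("w3.pkl","wb")); 
print(readout.get_state()["eef_pos"],proj(c,[[602.9,-69.6,241],[496.6,-57.5,226],[372,-43,218]]))
im=c["color"][0:230,170:470]
cv2.imwrite("pics/w3.png",cv2.resize(im,None,fx=2.6,fy=2.6,interpolation=cv2.INTER_CUBIC)[:,:,::-1])
E
```

```text
[456.19287936 -55.2422126  390.38260395] [[320.12866979  20.09749649]
 [319.75543672 141.24245972]
 [319.09230738 254.06773729]]
```

View pics/w3.png

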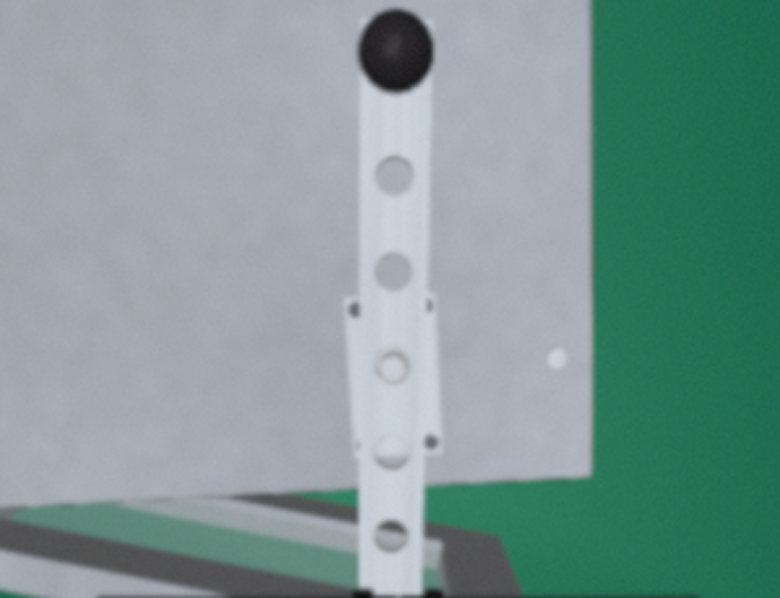

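The pin (393,367) shows inside the third hole, with the knob at (396,51). All that's left is to confirm its height, by triangulating the knob from two cameras.

```bash
python3 - <<'E'
from h import *
import pickle
w=pickle.load(open("w3.pkl","rb"))
def blob(c,g):
    u,v=np.round(g).astype(int); y0,x0=max(v-25,0),u-25
    m=(c["color"][y0:v+26,x0:u+26].max(2)<75).astype(np.uint8)
    n,l,st,ce=cv2.connectedComponentsWithStats(m)
    return [(st[i][:4]+[x0,y0,0,0],st[i][4],(ce[i]+[x0,y0]).round(2)) for i in range(1,n) if st[i][4]>20]
s=cam("scene"); g=proj(s,[[602.9,-70,241]])[0]
bw=blob(w,(321,25)); bs=blob(s,g); print("wrist",bw); print("scene",g,bs)
s0=cv2.imread("pics/scene0.png")[:,:,::-1]; s0d=dict(s,color=s0)
b0=blob(s0d,(319.5,192)); print("scene0",b0, proj(s,[[621.3,85.5,241]]))
w1=pickle.load(open("w1.pkl","rb")); b1=blob(w1,(327,86)); print("w1",b1)
def tri(c,p,d,q):
    (o1,a),(o2,b)=rays(c,[p]),rays(d,[q]); a,b=a[0],b[0]
    t=np.linalg.lstsq(np.c_[a,-b],o2-o1,rcond=None)[0]
    return o1+t[0]*a,o2+t[1]*b
big=lambda B:max(B,key=lambda r:r[1])[2]
print("now",tri(w,big(bw),s,big(bs))); print("start",tri(w1,big(b1),s,big(b0)))
E
```

```text
wrist [(array([309,   4,  27,  31]), np.int32(648), array([321.93,  19.14]))]
scene [270.16089495 160.0177626 ] [(array([267, 157,   8,   9]), np.int32(58), array([270.47, 160.9 ]))]
scene0 [(array([315, 187,  10,  10]), np.int32(67), array([319.27, 191.82]))] [[318.37116358 191.43634594]]
w1 [(array([314,  73,  27,  27]), np.int32(553), array([327.16,  85.92]))]
now (array([604.06280516, -71.30623123, 238.71557097]), array([602.7438954 , -69.36711093, 238.34588082]))
start (array([621.36318945,  85.49186599, 239.89289651]), array([620.20093046,  87.22794499, 239.88016204]))
```

```bash
python3 -c "
from h import *
print(workorder.finish_job())"
```

```text
the job is handed in; nothing more can be done
None
```

The stay bar's third hole is over the pin with the bar flat, so the door is held ajar; the knob is released and the job was handed in at about 18 s of the 61 s. Two-camera triangulation puts the knob at about 238.5 mm, against 239.9 mm lying flat at the start. The fingertips met nothing when lowered over the knob to 250.4 mm, and I did not re-photograph the lampholder, test lamp or carton, though no move came into contact with them.

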